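# Change the trip disc of a welding turntable

### The arm

A 6-joint arm with a two-finger parallel gripper is mounted at the origin on the work surface. World frame = base frame: x ahead of the robot, y to its left, z up, the work surface at z = 0. Lengths are in m, angles in degrees, forces in N, time in s.
With the tool pointing down it reaches from about 0.325 to 0.775 m from the base axis. Payload 9.3 kg.
Tool frame: the origin (TCP) lies at the very end of the fingers, on their centre line; the grasp point (between the pads) lies 19 mm behind it; z points along the fingers, y is the line along which they close (so a half turn about z gives the same grasp; the last joint's range is limited). The gripper opens to 85 mm and grips with 20 to 120 N. Pads are 22 mm wide; open, the fingers measure 114 mm over their backs; the gripper's body (76 mm by 85 mm) begins 54 mm behind the grasp point. The pads swing forward as they close: fully open they stand 13 mm farther back than shut.
Start: joints at [66.2, 14.817, 1.232, 76.415, 0, 81.257], TCP at [0.143, 0.531, 0.231] pointing down, gripper open.
Joint ranges: [-174.27, 174.27], [-52.1, 104.24], [-59.71, 78.15], [-110.17, 111.67], [-87.03, 83.33], [-180, 180]. Speed limits (degrees/s): [127.2, 127.2, 159.86, 180, 180, 180].

### API

Orientations are given as a 3x3 rotation matrix whose columns are the frame's x, y, z axes.
In Python, from station import robot, fingers, planner, get_obs, imaging, sign_off gives the robot as it stands. Calls block until the motion is done:
- robot.goto(position, orientation): joint-space move of the TCP to a pose.
- robot.move_linear(position, speed=0.15, rotation=None, force_limit=None): straight line of the TCP; rotation=None keeps the orientation; speed is the mean speed in m/s. With force_limit (N) it stops when the force on the tool has changed by that much, and returns True; else False.
- robot.goto_joints(angles): joint-space move.
- fingers.move_gripper(opening, grip_force=None): finger opening in m; grip_force is the grip in N (None keeps the last); returns when the fingers have stopped.
- robot.hold(seconds).
- planner.solve_ik(position, orientation): joint angles nearest the present ones, or None.
- get_obs(): the state.
- imaging.snapshot(name): name is "scene" or "top" or "wrist"; returns (picture, depth): 384x512x3 uint8, red, green, blue; 384x512 float32, m along the optical axis (not along the pixel's ray), 0 where there is no reading.
- imaging.camera_model(name): a dict with "mtx" (3x3 intrinsics, pixels), "world_to_cam" (4x4, takes a point from world to camera coordinates). Camera axes: x right, y up, looking along -z (the intrinsics and any distortion apply to the point x, -y, -z); pixel columns grow to the right and rows downward; lengths in m; the calibration is good to about 2 mm. The wrist camera is an equidistant fisheye: a pixel r from the principal point sees the ray r / f radians off the axis. A picture is of the moment at which its call begins: read the wrist's pose just before it. camera_model takes no time and is no camera call; for the wrist camera it gives the pose at the moment of the call.
A pose or a line that the arm cannot do raises robot.PlanningError and nothing moves.
- sign_off(): hands the job in; it is judged then, once.
The state is a dict: "time_s": time; "qpos": joint angles; "qd": joint speeds; "joint_torque": joint torques, N m; "tool_pos": TCP position; "tool_rot": TCP orientation; "force": force on the tool from outside, world axes, zero at the start; "moment": the same for the moment, N m; "grip_width": finger opening in m; "grasp_force": force on a finger pad.
Only numpy, scipy, OpenCV 4.12 (cv2) and the standard library are available. Lean on these libraries where they do the work, as an engineer would, in place of code of your own. Each camera call takes 0.05 s, during which the arm holds its last target. There are 200 camera calls.

### The job

Change the bench turntable over from one stop a turn to two: lift the one-dog trip disc off the keyed cam shaft and set it down gently, flat and hub up, in the empty steel tray, then put the two-dog disc on the shaft, hub up, with its keyway over the key, lowering it fully home on the shoulder without forcing or dropping it. With the new disc home, prove the limit switch by hand: push its roller lever sideways (either way) until it clicks, then let it go so that it springs back. Leave the three-dog disc and everything else on the bench where it is.

Things in the scene. Friction and masses are not known exactly. Their poses are not given: they have to be found in the camera images.
- camshaft: The fixed, upright steel cam shaft on the turntable's deck; origin at the centre of its shoulder (48 mm across), 110 mm above the bench; z up, +x towards its key. Shaft 28 mm in diameter, 50 mm tall above the shoulder, the last 5 mm tapering to 20 mm. It is braked and does not turn. At the start the one-dog disc sits on it.
- shaft_seat (a point): The same point and axes as the cam shaft's origin: centre of the shoulder on which a disc's underside rests. The key along +x is a rib 8 mm wide, standing out to 20 mm from the shaft's axis, from the shoulder up to 38 mm above it; its top 4 mm narrow to 4.4 mm wide.
- one_dog_mid (a point): Aluminium trip disc with ONE dog (to +y), 0.3 to 0.6 kg. Point on its axis 23 mm above its underside; z up, +x to its keyway. Plate 100 mm across, 10 mm thick; dogs (18 mm wide, as thick as the plate) reach 66 mm from the axis. Hexagonal hub on top, 54 mm across flats, up to 46 mm above the underside; flats face 0, 60, 120.. degrees from +x. All three discs share these sizes.
- two_dog_mid (a point): Trip disc with TWO opposite dogs (to +y and -y), lying hub up on the bench: the one to fit. Sizes, mass, point and axes as for the one-dog disc. Each disc has a bore 30.4 mm in diameter right through it, with one keyway 10.4 mm wide towards +x that reaches 21.5 mm from the axis.
- three_dog_mid (a point): Trip disc with THREE dogs (90, 210 and 330 degrees from +x), lying hub up on the bench, to be left alone. Sizes, point and axes as for the one-dog disc. It and the two-dog disc lie in either order, about 25 cm apart, to the right of the turntable.
- tray: The fixed, empty, square steel tray: 170 x 170 mm outside, walls 3 mm thick, rim 25 mm above the bench. Origin at the centre of its underside; x and y along its sides.
- tray_floor (a point): Centre of the tray's inner floor, 3 mm above the bench; the floor is 164 x 164 mm, x and y along its sides.
- turntable: The fixed welding turntable: a box with its deck 90 mm above the bench. Origin on the bench straight below the cam shaft; z up; the box spans x -154 to 114, y -94 to 334 mm. The limit switch is on the deck, to -x of the shaft. The face plate (180 mm across, 116 mm high) centred 210 mm to +y of the shaft carries a chuck (104 mm across, 180 mm high) holding a pipe.
- pipe_top (a point): Top centre of the upright pipe (57 mm across) in the chuck: the tallest part of the turntable, 238 mm above the bench.
- lever_pivot (a point): Pivot (vertical axis) of the switch's lever, 122 mm above the bench, with the turntable's axes: at rest the lever points to +x, at the shaft's axis 113 mm away. Below it the switch's head, 34 (x) by 36 mm (y), top 120 mm high; the switch's body runs on to +y for 92 mm, as high, within 17 mm in x. On the -y side of the lever the deck is bare.
- lever_roller (a point): Centre of the black roller on the lever's end, 45 mm from the pivot: 18 mm in diameter, 14 mm tall (109.5 to 123.5 mm above the bench, 19 mm clear of the deck), hung below a flat steel arm 12 mm wide (124 to 129 mm above the bench).
- switch_lever (a joint): Angle of the roller lever from rest, rad; positive is counter-clockwise from above (roller moving to +y of the turntable). A spring of 0.3 N m/rad holds it at 0 (about 3 N at the roller at the click); the switch clicks at 0.40 either way; stops at 1.0 either way.
- square_tube_mid (a point): Bystander: steel square-tube offcut 130 x 25 x 25 mm lying between the places of the two loose discs; this point is its centre, x along its length.
- spray_can_mid (a point): Bystander: upright spray can, 66 mm in diameter, 185 mm tall; this point is its centre.
- coupon_mid (a point): Bystander: pair of steel test plates, 124 x 53 mm, 20 mm high; centre.
- chip_hammer_mid (a point): Bystander: chipping hammer, about 150 mm long, 24 mm high; middle of it.
- spanner: Bystander: spanner 190 mm long, lying beyond the turntable.
- wire_brush: Bystander: wire brush 200 mm long, lying at the right of the bench.
There are look-alikes about, which are no part of the job. What is shaped like the part that bears one_dog_mid but black or orange is not meant.

How it is judged:
By the outcome, as a careful person would: the job done as asked, in the order asked, and still so for the second after the job is handed in, with the robot touching nothing.
It also fails if it takes over 69 s, if anything falls off the work surface, if the arm or the gripper's body presses on something with over 40 N, if the wrist force passes 120 N, or if a joint passes its speed limit or range.

## Working session

There is one attempt and no reset: what is moved stays moved. The work goes in short steps, each a Python script; the robot and the scene stay as the last script left them, time stands still between calls to the robot, and variables do not carry over. Pictures are saved under pics/ and viewed, at most 10 in all, crops included, and the job is handed in when it is done.

```bash
ls; mkdir -p pics
python3 - <<'E'
from station import *
import cv2,numpy as np
for n in ("top","scene"):
    p,d=imaging.snapshot(n); np.savez(f'pics/{n}0.npz',p=p,d=d,**imaging.camera_model(n))
    cv2.imwrite(f'pics/{n}0.png',cv2.resize(p[:,:,::-1],(800,600),interpolation=cv2.INTER_CUBIC))
    m=imaging.camera_model(n); print(n,m,(d>0).mean())
o=get_obs();print(o)
E
```

```text
pics
top {'mtx': array([[417.9628041 ,   0.        , 248.23012779],
       [  0.        , 417.9628041 , 197.09783797],
       [  0.        ,   0.        ,   1.        ]]), 'world_to_cam': array([[ 0.02057153, -0.99976242,  0.00720499, -0.07452467],
       [ 0.99431729,  0.02121131,  0.10432258, -0.54092814],
       [-0.10445062,  0.00501797,  0.99451741, -1.47274762],
       [ 0.        ,  0.        ,  0.        ,  1.        ]])} 0.99615478515625
scene {'mtx': array([[363.20546125,   0.        , 260.33464282],
       [  0.        , 363.20546125, 186.98500895],
       [  0.        ,   0.        ,   1.        ]]), 'world_to_cam': array([[-0.50401751,  0.86368922,  0.00269869,  0.32597249],
       [-0.57706852, -0.33907764,  0.74297933,  0.18710871],
       [ 0.6426183 ,  0.37291726,  0.66930893, -1.70950046],
       [ 0.        ,  0.        ,  0.        ,  1.        ]])} 0.9816233317057291
{'time_s': 0.1, 'qpos': array([6.62010572e+01, 1.48489182e+01, 1.19290720e+00, 7.64153742e+01,
       6.63016030e-04, 8.12580286e+01]), 'qd': array([-0.0811139 , -0.15748755,  0.12480235, -0.10122314, -0.06945366,
        0.11217551]), 'joint_torque': array([ 2.55822124e-03, -5.56693411e+01,  3.45072055e+01,  1.15980796e-02,
       -3.01508599e-04,  2.36838559e-05]), 'tool_pos': array([0.14276264, 0.53088339, 0.23070527]), 'tool_rot': array([[-9.65667942e-01,  2.59779065e-01, -5.13346210e-04],
       [ 2.59779495e-01,  9.65667295e-01, -1.13529326e-03],
       [ 2.00796224e-04, -1.22967312e-03, -9.99999224e-01]]), 'force': array([-0.40346789, -0.39710173, -0.61230507]), 'moment': array([-0.02756591, -0.00943696, -0.01000618]), 'grasp_force': 0.0, 'grip_width': 0.0854781563988449}
```

View pics/top0.png

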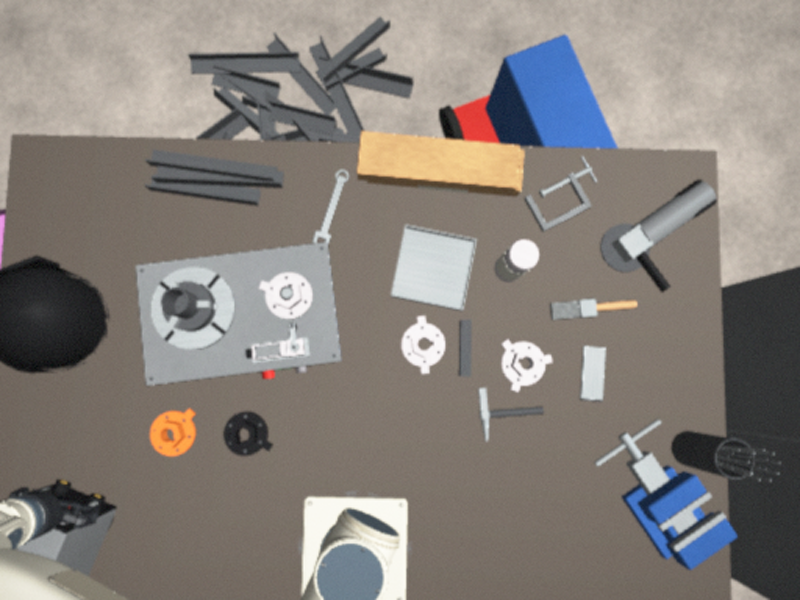

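View pics/scene0.png

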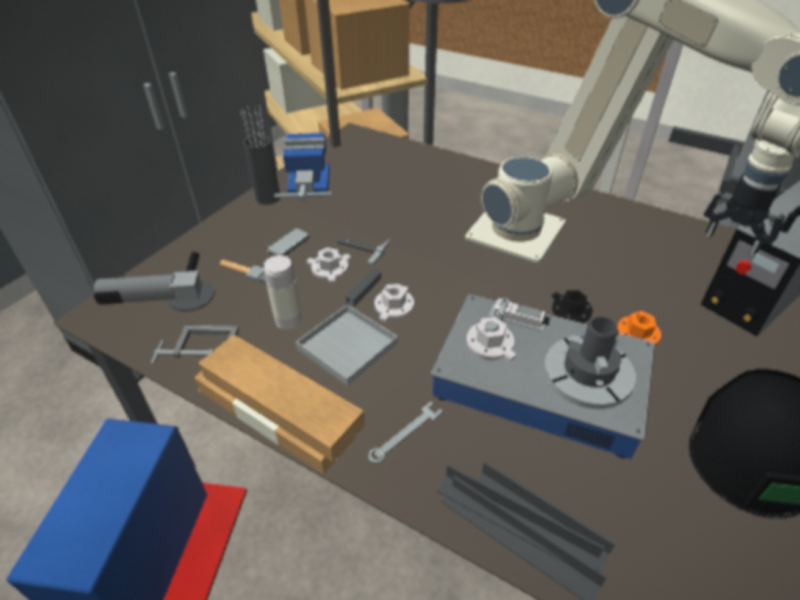

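The top view shows these parts (pixels in the 800x600 picture):

| Part | Pixel position |
|---|---|
| One-dog disc on the shaft | (288,293) |
| Two-dog disc | (424,344) |
| Three-dog disc | (524,363) |
| Tray | (433,267) |
| Lever and switch | (292,345) |

The scene view agrees. Next I'll take a closer look from the wrist above the shaft, the two-dog disc and the tray.

```bash
cat > h.py <<'E'
from station import robot, fingers, planner, get_obs, imaging, sign_off
import numpy as np, cv2
def R(phi):
    s,c=np.sin(np.radians(phi)),np.cos(np.radians(phi))
    return np.array([[-s,c,0],[c,s,0],[0,0,-1.]])
def rays(m,uv,fish):
    K=m["mtx"];T=m["world_to_cam"];uv=np.atleast_2d(np.asarray(uv,float))
    x=(uv[:,0]-K[0,2])/K[0,0];y=(uv[:,1]-K[1,2])/K[1,1]
    if fish:
        r=np.hypot(x,y)+1e-12;d=np.c_[x/r*np.sin(r),-y/r*np.sin(r),-np.cos(r)]
    else: d=np.c_[x,-y,-np.ones_like(x)]
    Rm=T[:3,:3];return -Rm.T@T[:3,3],d@Rm
def plane(m,uv,z,fish=True):
    o,d=rays(m,uv,fish);return o+d*((z-o[2])/d[:,2])[:,None]
def proj(m,P):
    c=np.atleast_2d(P)@m["world_to_cam"][:3,:3].T+m["world_to_cam"][:3,3]
    x,y,z=c[:,0],-c[:,1],-c[:,2];r=np.hypot(x,y)+1e-12;t=np.arctan2(r,z)
    K=m["mtx"];return np.c_[K[0,2]+K[0,0]*t*x/r,K[1,2]+K[1,1]*t*y/r]
def snap(name):
    m=imaging.camera_model("wrist");p,d=imaging.snapshot("wrist")
    np.savez(f'pics/{name}.npz',p=p,d=d,**m);return p,d,m
def rect(m,p,c,z,half,S=400):
    "orthophoto of plane z about c: up=+x, left=+y"
    g=np.linspace(half,-half,S);X,Y=np.meshgrid(g,g,indexing='ij')
    uv=proj(m,np.c_[X.ravel()+c[0],Y.ravel()+c[1],np.full(X.size,z)]).astype(np.float32)
    return cv2.remap(p,uv[:,0].reshape(S,S),uv[:,1].reshape(S,S),cv2.INTER_CUBIC)
E
python3 - <<'E'
from h import *
t=np.load('pics/top0.npz')
q={'one':((288,293),.156),'two':((424,344),.03),'three':((524,363),.03),'tray':((433,267),.01),'lever':((292,335),.12),'chuck':((185,303),.2),'can':((523,253),.185)}
P={k:plane(t,np.array(v[0])/1.5625,v[1],False)[0] for k,v in q.items()}
for k in P: print(k,P[k].round(3))
o=get_obs();m=imaging.camera_model("wrist");print('cam in tool',(o['tool_rot'].T@(rays(m,[0,0],True)[0]-o['tool_pos'])).round(3), (m['world_to_cam'][:3,:3]@o['tool_rot']).round(3), m['mtx'])
robot.goto([*P['one'][:2],.33],R(65));p,d,m=snap('w1')
cv2.imwrite('pics/w1.png',p[:,:,::-1]);print(get_obs()['time_s'],get_obs()['qpos'])
robot.goto([*P['two'][:2],.25],R(65));p,d,m2=snap('w2');print(get_obs()['time_s'],get_obs()['qpos'])
robot.goto([*P['tray'][:2],.25],R(65));p3,d,m3=snap('w3');print(get_obs()['time_s'],get_obs()['qpos'])
w1=np.load('pics/w1.npz')
I=np.hstack([rect(m,w1['p'],P['one'],.156,.13),rect(m2,p,P['two'],.046,.13)])
cv2.imwrite('pics/orth.png',I[:,:,::-1])
E
```

```text
one [0.556 0.148 0.156]
two [ 0.461 -0.147  0.03 ]
three [ 0.423 -0.376  0.03 ]
tray [ 0.643 -0.167  0.01 ]
lever [0.47  0.142 0.12 ]
chuck [0.526 0.35  0.2  ]
can [ 0.647 -0.341  0.185]
cam in tool [ 0.07   0.    -0.142] [[-0.001  1.     0.   ]
 [ 0.961  0.     0.276]
 [ 0.276  0.001 -0.961]] [[297.31863964   0.         253.68959067]
 [  0.         297.31863964 195.51088124]
 [  0.           0.           1.        ]]
2.2083 [6.67117565e+00 1.71194523e+01 1.86683907e+01 9.15543626e+01
 8.30382565e-03 3.15928302e+01]
3.475 [-2.75596580e+01  8.07385628e+00 -4.71766552e+00  7.71638033e+01
  1.31882497e-02 -2.63306605e+00]
4.2833 [-2.17614877e+01  2.63014206e+01  2.13976869e+01  8.50987561e+01
 -5.44659758e-03  3.19857767e+00]
```

View pics/orth.png

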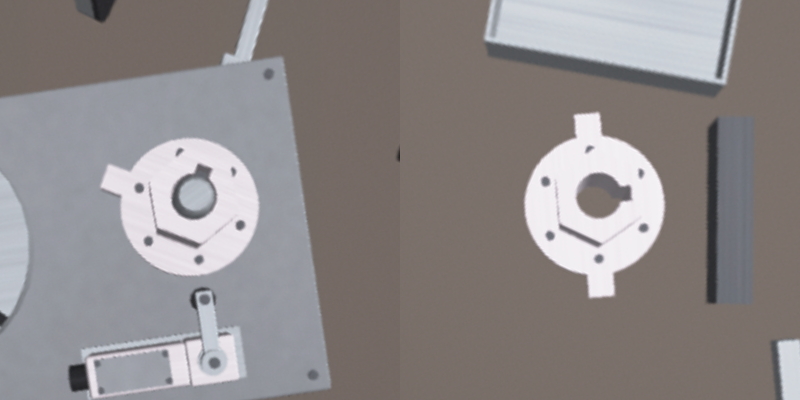

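View pics/w1.png

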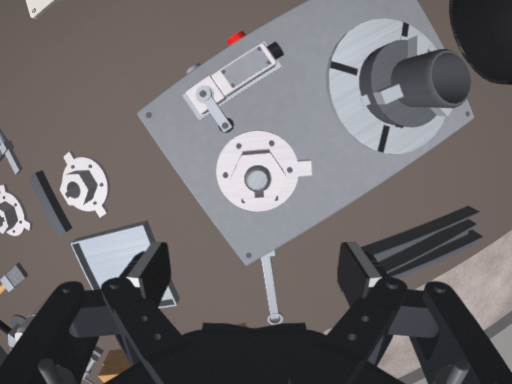

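The orthophotos (3.08 px/mm-scale: 400 px = 260 mm) show the one-dog disc's bore at (195,197), with its keyway at (204,172) and dog at (115,180). That puts the shaft yaw near -18°, while the turntable yaw is about +8°, going by the lever from (213,362) to (204,299). The two-dog disc's bore is at (598,195) with its keyway to the right at (625,193), so its yaw is near -86°. The wrist picture shows the area around the shaft is clear of the fingers.

```bash
cat >> h.py <<'E'
def disc(m,p,c,zp,guess,n):
    "centre and yaw from plate outline at height zp; n dogs"
    c=np.array(c[:2],float)
    for _ in range(3):
        S=520;h=.078;I=rect(m,p,c,zp,h,S);px=2*h/(S-1)
        g=cv2.cvtColor(I,cv2.COLOR_RGB2GRAY);M=(g>175).astype(np.uint8)
        cs,_h=cv2.findContours(M,cv2.RETR_EXTERNAL,cv2.CHAIN_APPROX_NONE);k=max(cs,key=cv2.contourArea)[:,0].astype(float)
        P=np.c_[h-k[:,1]*px,h-k[:,0]*px]; q=np.zeros(2);r0=.05
        for _2 in range(8):
            r=np.hypot(*(P-q).T);w=P[np.abs(r-r0)<.002]
            if len(w)<50: w=P[np.abs(r-r0)<.006]
            s=np.linalg.lstsq(np.c_[2*w,np.ones(len(w))],(w**2).sum(1),rcond=None)[0];q=s[:2];r0=np.sqrt(s[2]+q@q)
        res=(np.hypot(*(w-q).T)-r0).std(); c=c+q
    F=np.zeros_like(M);cv2.drawContours(F,[k.astype(np.int32)],-1,1,-1)
    ii,jj=np.nonzero(F);D=np.c_[h-ii*px,h-jj*px]-q;rr=np.hypot(*D.T);a=np.degrees(np.arctan2(D[:,1],D[:,0]))
    ys=[]
    for b in ([90] if n==1 else [90,-90]):
        e=(a-guess-b+180)%360-180;s=(np.abs(e)<25)&(rr>.054)&(rr<.064);ys.append(guess+e[s].mean())
    return c,np.array(ys),r0,res,len(w)/len(P),I
def tray(m,p,c):
    h=.14;S=560;I=rect(m,p,c,.025,h,S);g=cv2.cvtColor(I,cv2.COLOR_RGB2GRAY)
    M=cv2.morphologyEx((g>135).astype(np.uint8),cv2.MORPH_OPEN,np.ones((9,9)))
    k=max(cv2.findContours(M,cv2.RETR_EXTERNAL,cv2.CHAIN_APPROX_SIMPLE)[0],key=cv2.contourArea)
    (u,v),wh,a=cv2.minAreaRect(k);px=2*h/(S-1);return np.array(c[:2])+[h-v*px,h-u*px],np.array(wh)*px,a
E
python3 - <<'E'
from h import *
def ld(n):
    w=np.load(f'pics/{n}.npz');return w,w['p']
w,p=ld('w3');print('tray',tray(w,p,(.643,-.167)))
w,p=ld('w1');r=disc(w,p,(.556,.148),.120,-18,1);print(r[:5]);
w,p=ld('w2');r2=disc(w,p,(.461,-.147),.010,-86,2);print(r2[:5])
c,y=r[0],r[1].mean()
robot.goto([*c,.25],R(y+60));p,d,m=snap('w4');a=disc(m,p,c,.120,y,1);print(a[:5],get_obs()['time_s'])
cv2.imwrite('pics/m.png',np.hstack([a[5][::2,::2],r2[5][::2,::2]])[:,:,::-1])
# shaft top and roller check
E
```

```text
tray (array([ 0.64496116, -0.16347559]), array([0.16299782, 0.17179373]), 10.346683502197266)
(array([0.55845138, 0.15224357]), array([-20.25938028]), np.float64(0.050244109656182576), np.float64(0.0002563865432982812), 0.8606635071090047)
(array([ 0.46409143, -0.1466864 ]), array([-85.27173635, -85.35728934]), np.float64(0.050147352104827736), np.float64(0.0002617988876367997), 0.7354221061792864)
(array([0.55854477, 0.1523342 ]), array([-20.13454018]), np.float64(0.0499169695572418), np.float64(0.00021338672120433305), 0.8607108549471661) 5.5833
```

View pics/m.png

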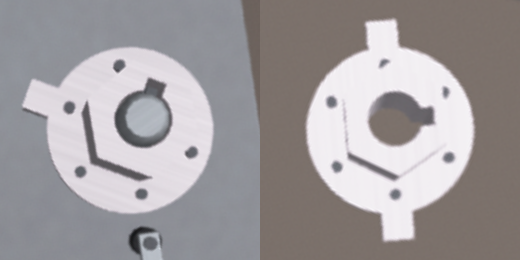

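Both disc outlines fit cleanly: radius 50 mm, residual about 0.2 mm. In the one-dog view the dog is at (40,97) and the keyway at (155,88). I'll now pick up the one-dog disc and put it in the tray.

Run:
```python
from h import *
c=np.array([.5585,.1523]);phi=39.87
print('hit',robot.move_linear([*c,.150],.12), robot.move_linear([*c,.1235],.05,force_limit=12))
f0=get_obs()['force']
fingers.move_gripper(.050,70);o=get_obs();print('grip',o['grip_width'],o['grasp_force'],o['tool_pos'],o['force']-f0)
robot.hold(.2)
np.save('grip1.npy',np.r_[o['tool_pos'],phi])
h=robot.move_linear([*c,.1335],.03,force_limit=30);print('lift',h,get_obs()['force']-f0)
if not h:
    h=robot.move_linear([*c,.200],.10,force_limit=30);o=get_obs();print('up',h,o['force']-f0,o['grip_width'],o['tool_pos'],o['time_s'])
```

```text
hit False False
grip 0.053066280029802494 74.97650384902954 [0.55882486 0.15236539 0.12409541] [-1.09061296  1.30081295  5.2907635 ]
lift False [-0.81604738  0.01561637 -5.29669945]
up False [-1.01906285  0.29620444 -5.27128722] 0.052924871352974426 [0.55818907 0.15225054 0.1993399 ] 9.15
```

Run:
```python
from h import *
t=[.645,-.1635];phi=39.87
robot.move_linear([.5585,.1523,.24],.15)
robot.goto([*t,.13],R(phi));robot.move_linear([*t,.030],.12)
h=robot.move_linear([*t,.012],.02,force_limit=5);o=get_obs();print(h,o['tool_pos'],o['force'])
fingers.move_gripper(.085,40);robot.move_linear([*t,.12],.2)
p,d,m=snap('w5');a=disc(m,p,t,.013,-20,1);print(a[:5])
c2=np.array([.4641,-.1467]);y=-85.3
robot.goto([*c2,.15],R(y+60));p,d,m=snap('w6');a=disc(m,p,c2,.010,y,2);print(a[:5],get_obs()['time_s'],get_obs()['qpos'])
```

```text
True [ 0.64487906 -0.16346938  0.01713826] [-0.98361893  0.32235397  5.61246574]
(array([ 0.645 , -0.1635]), array([-19.94983915]), np.float64(0.0), np.float64(nan), 0.0)
(array([ 0.46441908, -0.14649289]), array([-85.28892865, -85.26997984]), np.float64(0.0499397061919909), np.float64(0.00023390001724767762), 0.7335069444444444) 14.6667 [-2.74196586e+01  1.10725302e+01 -1.60283270e+01  6.29219929e+01
  2.82298595e-03  8.77772880e+01]
  ret = _var(a, axis=axis, dtype=dtype, out=out, ddof=ddof,
  arrmean = um.true_divide(arrmean, div, out=arrmean,
  ret = ret.dtype.type(ret / rcount)
```

Run:
```python
from h import *
c2=np.array([.4644,-.1465]);y=-85.28
print(robot.move_linear([*c2,.04],.12), robot.move_linear([*c2,.0135],.05,force_limit=12,rotation=R(y+60)))
fingers.move_gripper(.050,70);o=get_obs();print('grip',o['grip_width'],o['grasp_force'],o['tool_pos'],o['force'])
robot.move_linear([*c2,.22],.18);o=get_obs();print(o['grip_width'],o['force'])
s=[.5585,.1523]
robot.goto([*s,.24],R(39.87));robot.hold(.2)
p,d,m=snap('w7')
print('to taper',robot.move_linear([*s,.180],.1,force_limit=15))
def step(z,v,F=12):
    h=robot.move_linear([*s,z],v,force_limit=F);o=get_obs();print(z,h,o['tool_pos'].round(4),o['force'].round(1),o['moment'].round(2),o['time_s']);return h
(step(.165,.03) or step(.156,.02) or step(.128,.04))
w5=np.load('pics/w5.npz')
cv2.imwrite('pics/ck.png',np.hstack([rect(w5,w5['p'],(.645,-.1635),.02,.11),cv2.resize(p,(533,400))[:, :400]])[:,:,::-1])
```

```text
False False
grip 0.052957788898065426 74.04852747917175 [ 0.4646723  -0.14662222  0.01402978] [0.07646029 0.44458472 6.74147317]
0.05321269546174283 [-0.67355218 -0.14920352 -5.87012935]
to taper False
0.165 False [0.5585 0.1523 0.165 ] [-0.4 -0.2 -4.5] [-0.01 -0.06  0.04] 20.9667
0.156 False [0.5585 0.1523 0.156 ] [-1.   0.6 -4.6] [ 0.   -0.01 -0.03] 21.5667
0.128 False [0.5587 0.1523 0.1282] [ 0.5  0.6 -4.3] [-0.03 -0.02  0.01] 22.4167
```

View pics/ck.png

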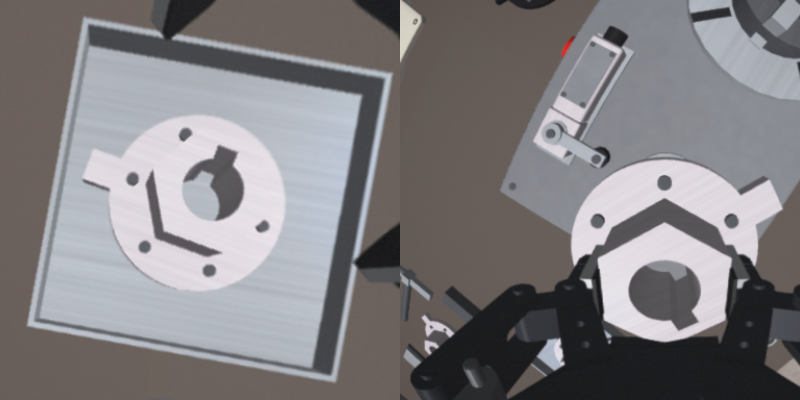

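The left picture shows the one-dog disc lying flat and hub up in the tray, inside all the walls. The right shows the two-dog disc in the grip before lowering, with its keyway at about (685,315). It went down over the key with no resistance. Next I'll seat it, release it, check it, and find the lever.

Run:
```python
from h import *
s=np.array([.5585,.1523])
h=robot.move_linear([*s,.120],.015,force_limit=6);o=get_obs();print(h,o['tool_pos'],o['force'].round(1))
fingers.move_gripper(.085,40);o=get_obs();print(o['force'].round(1),o['grip_width'])
robot.move_linear([*s,.25],.2);p,d,m=snap('w8');a=disc(m,p,s,.120,-20,2);print(a[:5],get_obs()['time_s'])
# lever: dark roller below the arm; ortho at 0.129
w=np.load('pics/w1.npz');P=plane(w,[[204,93],[225,126]],.129);print(P,np.hypot(*(P[1]-P[0])[:2]),np.hypot(*(s-P[0,:2])),np.degrees(np.arctan2(*(s-P[0,:2])[::-1])),np.degrees(np.arctan2(*(P[1]-P[0])[:2][::-1])))
I=rect(m,p,(.50,.14),.1265,.10,500);cv2.imwrite('pics/l.png',I[:,:,::-1])
```

```text
True [0.5586842  0.15233763 0.12405175] [-0.9  0.3  4.3]
[ 0.2 -0.9  0.2] 0.08502087206045353
(array([0.55836639, 0.15227046]), array([-20.17467629, -20.06962326]), np.float64(0.04999827206616812), np.float64(0.00024268468163784817), 0.7427821522309711) 24.05
[[0.44680976 0.13706864 0.129     ]
 [0.49218815 0.1422867  0.129     ]] 0.045677416256294616 0.11272401623448515 7.765606730706893 6.559632418334525
```

View pics/l.png

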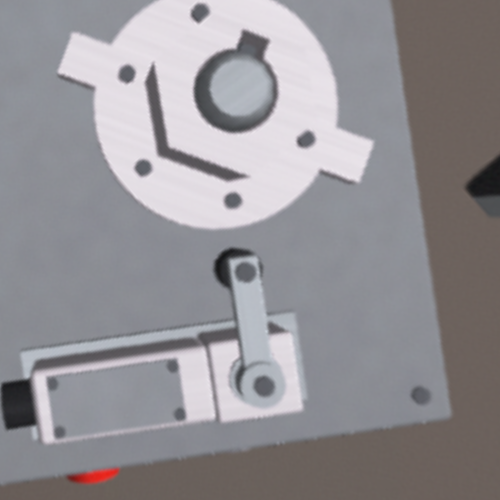

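The picture shows the two-dog disc home on the shaft, with the key in its keyway at (253,45). The outline fits 50 mm radius at shoulder height. The lever is at rest, pivot at (263,385) and roller at (245,270). Now I'll push the lever.

Run:
```python
from h import *
pv=np.array([.4467,.1370]);yaw=7.7;a=np.radians(yaw);ex=np.array([np.cos(a),np.sin(a)]);ey=np.array([-ex[1],ex[0]])
W=lambda x,y,z:[*(pv+x*ex+y*ey),z]
fingers.move_gripper(0.0,20)
robot.goto(W(.040,-.05,.20),R(yaw));print(get_obs()['qpos'].round(1),get_obs()['grip_width'])
print(robot.move_linear(W(.040,-.05,.106),.12,force_limit=12))
f0=get_obs()['force']
for y in (-.022,.003,.007):
    h=robot.move_linear(W(.040,y,.106),.06,force_limit=25);robot.hold(.15);f=get_obs()['force']-f0
    print(y,h,'fx,fy',f[:2]@ex,f[:2]@ey,f[2],get_obs()['time_s'])
p,d,m=snap('w9')
cv2.imwrite('pics/push.png',p[:,:,::-1])
```

```text
[ 1.  10.7 -8.7 70.5  0.  83.3] 0.00018561003372408904
False
-0.022 False fx,fy -1.2538347541405972 -0.22401521248313877 0.7744785074307303 27.0333
0.003 False fx,fy -0.5150273766494334 -6.312152605736903 -0.6707019455079212 27.75
0.007 False fx,fy -0.22974864513900678 -7.506699356986508 0.57572398975629 28.15
```

View pics/push.png

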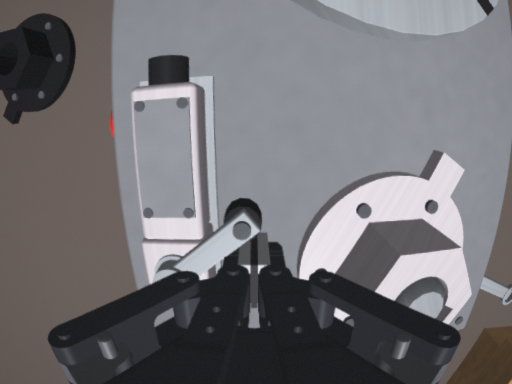

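The lever has been swung well round: pivot at about (170,270), roller screw at (242,230). I'll check the angle, let it go and look again.

Run:
```python
from h import *
pv=np.array([.4467,.1370]);yaw=7.7;a=np.radians(yaw);ex=np.array([np.cos(a),np.sin(a)]);ey=np.array([-ex[1],ex[0]])
W=lambda x,y,z:[*(pv+x*ex+y*ey),z]
ang=lambda m,uv:(lambda v:(np.arctan2(v@ey,v@ex),np.hypot(*v)))(plane(m,[uv],.129)[0,:2]-pv)
m=np.load('pics/w9.npz');t=ang(m,(242,230));print('angle,len',t)
if t[0]<.5:
    robot.move_linear(W(.040,.012,.106),.05,force_limit=25);robot.hold(.15);print('pushed more')
    p,d,m=snap('w9b')
robot.move_linear(W(.040,-.05,.106),.08);print(get_obs()['force'])
robot.move_linear(W(.040,-.05,.25),.2);robot.goto([.5585,.1523,.25],R(39.87));robot.hold(.3)
p,d,m=snap('w10');print(disc(m,p,(.5585,.1523),.120,-20,2)[:4],get_obs()['time_s'])
top,_=imaging.snapshot('top')
A=rect(m,p,(.50,.14),.1265,.10,400);B=top[130:290,110:400]
cv2.imwrite('pics/fin.png',np.hstack([A,cv2.resize(B,(400,221)) if 0 else cv2.copyMakeBorder(cv2.resize(B,(400,221)),0,179,0,0,cv2.BORDER_CONSTANT)])[:,:,::-1])
```

```text
angle,len (np.float64(0.6624152236412644), np.float64(0.04440125622080166))
[-0.96104202  0.55790127 -0.01481575]
(array([0.55835616, 0.1522685 ]), array([-20.23888625, -19.96213892]), np.float64(0.050206781833345905), np.float64(0.000315339646575324)) 30.7917
```

View pics/fin.png

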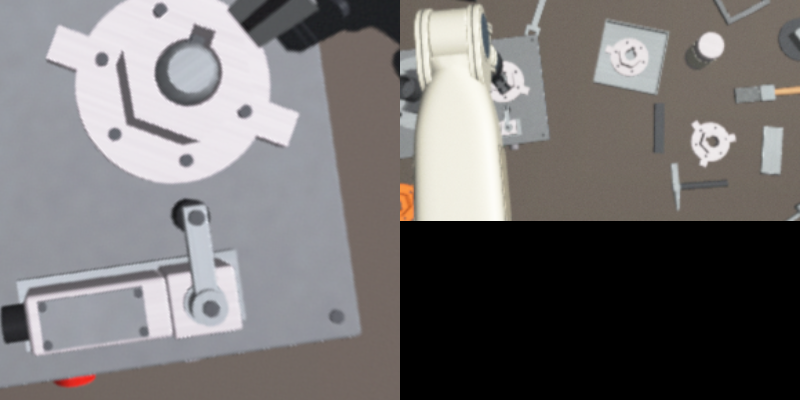

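The push reached 0.66 rad, past the 0.40 click. The lever is back at rest, roller at (190,215), and the two-dog disc is home on the shaft. The one-dog disc is in the tray at (630,55) and the bystanders in view are where they were.

```bash
python3 -c "
from h import *
print(sign_off())"
```

```text
the job is handed in; nothing more can be done
None
```

The job is handed in: the one-dog disc lies flat and hub up in the tray, the two-dog disc is keyed and fully home on the shaft, and the limit switch lever was pushed to about 0.66 rad (past its 0.40 click point) and sprang back, all in about 31 s.

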